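# Gauge a bottle stopper's shank

### The job

The bottle stoppers got mixed up in the kiln: size the one standing in the chuck on the banding wheel with the hole gauge, and leave the others alone. Start at the largest hole and step down one hole at a time, pushing the shank well in (a third of it or more) wherever it goes; the first hole that refuses it, feel that refusal centred on the hole with a light steady press of about half a second, never forcing it and never letting the stopper drop, for it is brittle. Leave the stopper standing upright, pushed fully home with its flange down on the plate, in the smallest hole that it passes.

Things in the scene. Friction and masses are not known exactly. Their poses are not given: they have to be found in the camera images.
- stopper_a_knob (a point): One of three look-alike fired clay stoppers: blue knob 30 mm across (hold it here), flange 38 mm across, cream shank 40 mm long, straight, foot bevelled 1.5 x 2.5 mm, hidden in the chuck or rack. Shank 11.6, 15.6 or 19.6 mm thick, different on each, NOT known beforehand. Point: on the axis in the knob, 27 mm above the flange's underside, 67 above the foot, 16 below the top; z up the axis. 65-125 g.
- stopper_b_knob (a point): Second stopper, outwardly the same as stopper_a, shank thickness another of the three and not known beforehand. Same point.
- stopper_c_knob (a point): Third stopper, outwardly the same as stopper_a, shank thickness another of the three and not known beforehand. Same point.
- wheel: Mint green banding wheel (turntable), fixed foot, stiffly turning head 190 mm across, top 54 mm above the table. On its centre a terracotta ring-shaped chuck, 68 mm across, rim 100 mm above the table, bore 24 mm: one stopper's flange rests on this rim. Origin: on the wheel's axis, at the table.
- gauge: Hole gauge on a fixed stand: level aluminium plate 70 x 200 x 10 mm, upper face 60 mm above the table, open below. Four holes in a row along its y, 46 mm apart, largest toward +y, smallest toward -y. The tightest hole that a shank passes leaves it 1.4 mm of play; the next is 2.6 mm too small. Rubber pads let the plate sink 1 mm per 10 N, 2.5 mm at most; over 20 N chips a stopper. Origin: under the centre, at the table.
- hole_1 (a point): Centre of the largest of the gauge's four through holes, 21 mm across, at the plate's upper face (1 punched dot on the plate beside it); z is up out of the hole. Straight through the 10 mm plate, sharp mouth: a fitting shank set down more than about 1 mm off centre catches on it and feels refused.
- hole_2 (a point): Centre of the second largest of the gauge's four through holes, 17 mm across, at the plate's upper face (2 punched dots on the plate beside it); z is up out of the hole. Straight through the 10 mm plate, sharp mouth: a fitting shank set down more than about 1 mm off centre catches on it and feels refused.
- hole_3 (a point): Centre of the third largest of the gauge's four through holes, 13 mm across, at the plate's upper face (3 punched dots on the plate beside it); z is up out of the hole. Straight through the 10 mm plate, sharp mouth: a fitting shank set down more than about 1 mm off centre catches on it and feels refused.
- hole_4 (a point): Centre of the smallest of the gauge's four through holes, 9 mm across, at the plate's upper face (4 punched dots on the plate beside it); z is up out of the hole. Straight through the 10 mm plate, sharp mouth: a fitting shank set down more than about 1 mm off centre catches on it and feels refused.
- cup: Bystander: cream bisque cup, 84 mm across, 80 mm tall, loose; origin under its centre. Leave it alone.
- brush_jar: Bystander: white jar of brushes, 96 mm across, 95 mm tall, the brushes standing up to 235 mm; loose; origin under its centre. Leave it alone.
- rack: Bystander: fixed wooden rack, 160 x 70 mm, 100 mm tall, with two holes in which the two other stoppers wait. Origin under its centre.

How it is judged:
By the outcome, as a careful person would: the job done as asked, in the order asked, and still so for the second after the job is handed in, with the robot touching nothing.
It also fails if it takes over 61 s, if anything falls off the work surface, if the arm or the gripper's body presses on something with over 40 N, if the wrist force passes 120 N, or if a joint passes its speed limit or range.

### The arm

A 6-joint arm with a two-finger parallel gripper is mounted at the origin on the work surface. World frame = base frame: x ahead of the robot, y to its left, z up, the work surface at z = 0. Lengths are in m, angles in rad, forces in N, time in s.
With the tool pointing down it reaches from about 0.3 to 0.875 m from the base axis. Payload 6.4 kg.
Tool frame: the origin (TCP) lies between the finger pads; the fingertips stand ctrl.tip_extent ahead of it and the grasp point (between the pads) is the TCP (ctrl.tip_extent is the distance from the TCP to the fingertips, in m); z points along the fingers, y is the line along which they close (so a half turn about z gives the same grasp; the last joint's range is limited). The gripper opens to 85 mm and grips with 20 to 120 N. Pads are 22 mm wide; open, the fingers measure 114 mm over their backs; the gripper's body (76 mm by 85 mm) begins 54 mm behind the grasp point. The pads swing forward as they close: fully open they stand 13 mm farther back than shut.
Start: joints at [-1.529, 0.181, 1.607, -0, 1.354, -0.206], TCP at [0.141, -0.557, 0.25] pointing down, gripper open.
Joint ranges: [-2.99, 2.99], [-0.89, 2.07], [0.3, 2.58], [-1.14, 4.28], [0, 2.63], [-3.12, 3.12]. Speed limits (rad/s): [2.57, 2.57, 3.01, 3.14, 3.14, 3.14].

### API

Orientations are given as a unit quaternion [w, x, y, z].
In Python, from bench import ctrl gives the robot as it stands.
- The arm moves only by the tool send_rows, never from a script. Its arguments are lists of equal length, an entry for each row: "dr": the turn, a rotation vector about the tool's x, y, z in units of 6 degrees (1.0 is 6 degrees), a list of three; "xyz": the shift along the tool's x, y, z in cm, a list of three; "jaw": the opening in per cent of the stroke, from 0 (shut) to 100 (fully open). In form: {"dr": [[wx, wy, wz], ...], "xyz": [[dx, dy, dz], ...], "jaw": [jaw, ...]}. A call has exactly 8 rows; each row is the pose to reach, as a shift and turn from the pose commanded when the call began, along the tool's axes at that moment; what a row does not reach only later rows make up. A row lasts 1/8 s, in which the tool goes at most 62.5 mm and 10.7 degrees, less where a joint would pass 70% of its speed; a pose out of reach is approached as far as the arm can. A call with a gripper value outside its range is refused whole. The fingers move at their own pace and stop on an object; the grip force is fixed at half the most. Time passes only in rows, so rows that repeat a pose let the fingers close, or fill a call up. It gives the time, the measured TCP pose, the force, the opening and the grip force at its end, in the units of the state.
- ctrl.get_obs(): the state, without advancing time (a new reading comes with each control period).
- ctrl.camera(name): name is "scene" or "top" or "wrist"; returns the picture (420x560x3 uint8, red, green, blue); there is no depth.
- ctrl.calibration(name): a dict with "camera_matrix" (3x3 intrinsics, pixels), "world_from_camera" (4x4, takes a point from camera to world coordinates). Camera axes: x right, y up, looking along -z (the intrinsics and any distortion apply to the point x, -y, -z); pixel columns grow to the right and rows downward; lengths in m; the calibration is good to about 2 mm. A picture is of the moment at which its call begins: read the wrist's pose just before it. calibration takes no time and is no camera call; for the wrist camera it gives the pose at the moment of the call.
- ctrl.hand_in(): hands the job in; it is judged then, once.
The state is a dict: "time_s": time; "q": joint angles; "dq": joint speeds; "joint_efforts": joint torques, N m; "eef_pos": TCP position; "eef_rot": TCP orientation; "wrist_force": force on the tool from outside, world axes, zero at the start; "torque": the same for the moment, N m; "opening": opening from 0.0 (shut) to 1.0 (fully open); "grasp_force": force on a finger pad.
Only numpy, scipy, OpenCV 4.12 (cv2) and the standard library are available. Lean on these libraries where they do the work, as an engineer would, in place of code of your own. Each camera call takes 0.05 s, during which the arm holds its last target. There are 200 camera calls.

## Working session

There is one attempt and no reset: what is moved stays moved. The work goes in short steps, Python scripts to look and compute and a tool call to move; the robot and the scene stay as the last step left them, time stands still between calls to the robot, and variables do not carry over. Pictures are saved under pics/ and viewed, at most 10 in all, crops included, and the job is handed in when it is done.

Besides the shell and the picture viewer there is one more tool, called as name(argument=value, ...), one argument or row to a line, values as JSON. send_rows: Moves the arm, as the interface text tells. Its arguments: {"type":"object","properties":{"dr":{"type":"array","items":{"type":"array","items":{"type":"number"}}},"xyz":{"type":"array","items":{"type":"array","items":{"type":"number"}}},"jaw":{"type":"array","items":{"type":"number"}}},"required":["dr","xyz","jaw"]}

```bash
ls; mkdir -p pics
python3 - <<'E'
from bench import ctrl
import cv2,numpy as np
np.set_printoptions(precision=4,suppress=True)
o=ctrl.get_obs();print(o,ctrl.tip_extent)
ims=[]
for n in("scene","top"):
    im=ctrl.camera(n);np.save(f"pics/{n}0.npy",im);cv2.imwrite(f"pics/{n}0.png",im[:,:,::-1]);c=ctrl.calibration(n);print(n,c)
print(ctrl.calibration("wrist"))
E
```

```text
pics
{'time_s': 0.0, 'q': array([-1.5293,  0.1816,  1.608 ,  0.    ,  1.3538, -0.2063]), 'dq': array([ 0.0022, -0.0002, -0.0006, -0.0009,  0.0001, -0.0012]), 'joint_efforts': array([  0.0001, -44.4877, -35.1334,  -0.0002,   0.0091,   0.    ]), 'eef_pos': array([ 0.141 , -0.5569,  0.2494]), 'eef_rot': array([-0.0009,  0.9923,  0.1236,  0.0001]), 'wrist_force': array([ 0.2639, -0.2693,  0.6085]), 'torque': array([-0.0281,  0.0303,  0.0275]), 'grasp_force': 0.0, 'opening': 0.9999197170742147} 0.019
scene {'camera_matrix': array([[518.3736,   0.    , 277.7364],
       [  0.    , 518.3736, 210.5207],
       [  0.    ,   0.    ,   1.    ]]), 'world_from_camera': array([[ 0.3675, -0.6227,  0.6908,  1.5104],
       [ 0.93  ,  0.2553, -0.2646, -0.338 ],
       [-0.0116,  0.7397,  0.6729,  0.9926],
       [ 0.    ,  0.    ,  0.    ,  1.    ]])}
top {'camera_matrix': array([[393.6461,   0.    , 281.7125],
       [  0.    , 393.6461, 209.9738],
       [  0.    ,   0.    ,   1.    ]]), 'world_from_camera': array([[ 0.0039,  0.995 , -0.0999,  0.4642],
       [-0.9995,  0.007 ,  0.0299,  0.0145],
       [ 0.0305,  0.0998,  0.9945,  1.1004],
       [ 0.    ,  0.    ,  0.    ,  1.    ]])}
{'camera_matrix': array([[353.5273,   0.    , 277.0047],
       [  0.    , 353.5273, 213.1154],
       [  0.    ,   0.    ,   1.    ]]), 'world_from_camera': array([[ 0.2456,  0.9349,  0.2562,  0.2066],
       [-0.9694,  0.2371,  0.064 , -0.5405],
       [-0.0009, -0.264 ,  0.9645,  0.3729],
       [ 0.    ,  0.    ,  0.    ,  1.    ]])}
```

View pics/scene0.png

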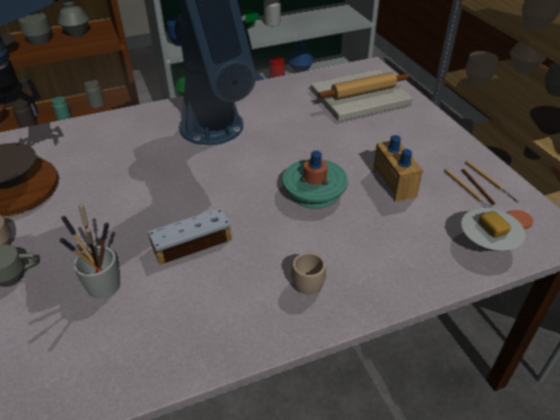

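View pics/top0.png

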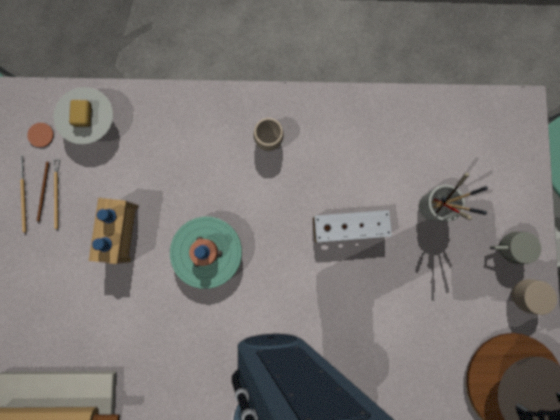

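The scene view shows the blue knob in the chuck at about (316,160) and the gauge at (190,235). In the top view the knob is at (201,253), and the gauge holes run from (328,227), the largest, to (379,224), the smallest. I'll measure both by colour.

```bash
cat > h.py <<'E'
import cv2,numpy as np
from bench import ctrl
np.set_printoptions(precision=4,suppress=True)
from scipy.spatial.transform import Rotation as R
def ray(c,uv):
    K,T=c["camera_matrix"],c["world_from_camera"]
    p=np.linalg.solve(K,[uv[0],uv[1],1]);d=T[:3,:3]@np.array([p[0],-p[1],-p[2]])
    return T[:3,3],d
def onz(c,uv,z):
    o,d=ray(c,uv);return o+d*(z-o[2])/d[2]
def two(c1,a,c2,b):
    o1,d1=ray(c1,a);o2,d2=ray(c2,b)
    s=np.linalg.lstsq(np.c_[d1,-d2],o2-o1,rcond=None)[0]
    p,q=o1+s[0]*d1,o2+s[1]*d2;return (p+q)/2,np.linalg.norm(p-q)
def blobs(m,amin=5):
    n,l,s,c=cv2.connectedComponentsWithStats(m.astype(np.uint8))
    return [(c[i].round(1),s[i]) for i in range(1,n) if s[i][4]>=amin]
def tool(o,p):  # shift in tool axes, cm
    w,x,y,z=o["eef_rot"];return R.from_quat([x,y,z,w]).inv().apply(np.array(p)-o["eef_pos"])*100
def proj(c,p):
    T=np.linalg.inv(c["world_from_camera"]);q=T[:3,:3]@p+T[:3,3];k=c["camera_matrix"]@[q[0],-q[1],-q[2]];return k[:2]/k[2]
E
python3 - <<'E'
from h import *
t=np.load("pics/top0.npy");s=np.load("pics/scene0.npy")
ct,cs=ctrl.calibration("top"),ctrl.calibration("scene")
for n,im,c in(("t",t,ct),("s",s,cs)):
    h=cv2.cvtColor(im,cv2.COLOR_RGB2HSV)
    m=(h[...,0]>100)&(h[...,0]<125)&(h[...,1]>140)&(h[...,2]>40)
    for b in blobs(m,25):print(n,b, onz(c,b[0],.13))
# gauge in top: light bluish plate
sub=t[195:260,300:405].astype(int)
h=cv2.cvtColor(t,cv2.COLOR_RGB2HSV)[195:260,300:405]
m=(sub.min(2)>125)&(sub[...,2]>=sub[...,0]+3)
for b in blobs(m,300):print("plate",b)
l=cv2.connectedComponents(m.astype(np.uint8))[1];k=np.argmax(np.bincount(l.ravel())[1:])+1
pts=np.argwhere(l==k)[:,::-1].astype(np.float32)+[300,195]
box=cv2.boxPoints(cv2.minAreaRect(pts.astype(np.float32)));print(box)
W=[onz(ct,b,.06) for b in box];print(np.array(W),np.mean(W,0))
hull=cv2.convexHull(pts.astype(np.int32));f=np.zeros(t.shape[:2],np.uint8);cv2.fillPoly(f,[hull],1)
for b in blobs((f>0)&(t.max(2)<100),3):print("hole",b,onz(ct,b[0],.06))
E
```

```text
s (array([171.5,  28.3]), array([167,  20,  10,  19, 113], dtype=int32)) [-0.5594  0.006   0.13  ]
s (array([302.7,  59. ]), array([291,  53,  22,  13, 200], dtype=int32)) [-0.1027  0.3863  0.13  ]
s (array([394.5, 143.9]), array([389, 136,  11,  16, 111], dtype=int32)) [0.4879 0.4152 0.13  ]
s (array([405.8, 157.9]), array([400, 150,  11,  16, 116], dtype=int32)) [0.558 0.409 0.13 ]
s (array([315.8, 159.8]), array([310, 152,  11,  16, 118], dtype=int32)) [0.4709 0.1752 0.13  ]
plate (array([53.4, 30.7]), array([  15,   16,   76,   31, 1786], dtype=int32))
[[314.4764 215.1941]
 [388.7293 209.4823]
 [390.7705 236.0176]
 [316.5176 241.7294]]
[[ 0.5554 -0.104   0.06  ]
 [ 0.5721 -0.3037  0.06  ]
 [ 0.5011 -0.3075  0.06  ]
 [ 0.4851 -0.1091  0.06  ]] [ 0.5284 -0.2061  0.06  ]
hole (array([327. , 227.6]), array([324, 225,   7,   7,  35], dtype=int32)) [ 0.5226 -0.1372  0.06  ]
hole (array([344., 226.]), array([342, 224,   5,   5,  21], dtype=int32)) [ 0.5271 -0.1826  0.06  ]
hole (array([361., 225.]), array([360, 224,   3,   3,   9], dtype=int32)) [ 0.53   -0.2282  0.06  ]
```

send_rows(
  dr=[
    [0,0,0.3],
    [0,0,0.6],
    [0,0,0.9],
    [0,0,1.2],
    [0,0,1.58],
    [0,0,1.58],
    [0,0,1.58],
    [0,0,1.58],
  ],
  xyz=[
    [3.8,-4.8,0],
    [7.6,-9.6,0],
    [11.4,-14.4,0],
    [15.2,-19.2,0],
    [19,-24,0],
    [22.8,-28.8,0],
    [26.6,-33.6,0],
    [30.4,-38.4,0],
  ],
  jaw=[100,100,100,100,100,100,100,100],
)

```text
time_s: 1.1
eef_pos: [0.3419, -0.1088, 0.2504]
eef_rot: [0.0, 0.999, 0.041, 0.0]
wrist_force: [0.9, 0.3, -0.2]
opening: 0.999
grasp_force: 0.0
```

send_rows(
  dr=[
    [0,0,0],
    [0,0,0],
    [0,0,0],
    [0,0,0],
    [0,0,0],
    [0,0,0],
    [0,0,0],
    [0,0,0],
  ],
  xyz=[
    [2.7,-4.9,0],
    [5.4,-9.8,0],
    [8.1,-14.7,0],
    [10.8,-19.6,0],
    [13,-24,0],
    [14.6,-26.5,0],
    [15.2,-27.2,0],
    [15.2,-27.2,0],
  ],
  jaw=[100,100,100,100,100,100,100,100],
)

```text
time_s: 2.1
eef_pos: [0.4704, 0.1727, 0.2499]
eef_rot: [0.0, 0.999, 0.041, -0.001]
wrist_force: [-0.0, -0.6, -0.0]
opening: 1.001
grasp_force: 0.0
```

Run:
```python
from h import *
o=ctrl.get_obs();c=ctrl.calibration("wrist");im=ctrl.camera("wrist");np.save("pics/w1.npy",im);cv2.imwrite("pics/w1.png",im[:,:,::-1])
print(o["eef_pos"],o["eef_rot"])
h=cv2.cvtColor(im,cv2.COLOR_RGB2HSV)
m=(h[...,0]>100)&(h[...,0]<125)&(h[...,1]>120)&(h[...,2]>30)
for b in blobs(m,200):print(b,onz(c,b[0],.127),tool(o,onz(c,b[0],.127)))
```

```text
[0.4704 0.1727 0.2499] [ 0.0002  0.9991  0.0414 -0.0005]
(array([260.5, 226.3]), array([ 239,  199,   45,   56, 1978], dtype=int32)) [0.4595 0.1839 0.127 ] [-0.9798 -1.2057 12.2868]
```

View pics/w1.png

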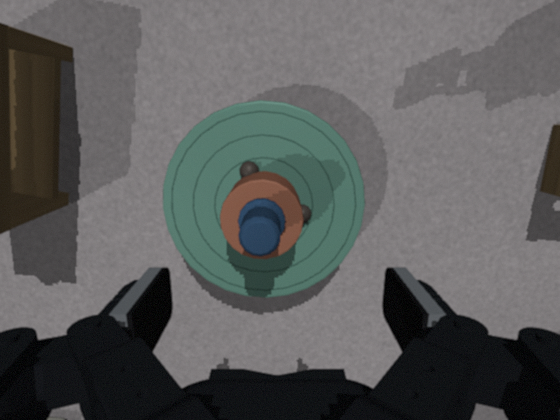

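The wrist view shows the knob's bright top disc at about (259,237), the darker flange at about (262,212), and the chuck's terracotta rim centred near (262,215). Two small dark lugs stick out of the chuck at (249,169) and (304,214).

Run:
```python
from h import *
o=ctrl.get_obs();c=ctrl.calibration("wrist");im=np.load("pics/w1.npy")
h=cv2.cvtColor(im,cv2.COLOR_RGB2HSV)
blue=(h[...,0]>95)&(h[...,0]<130)&(h[...,1]>100)
print(im[195:262:4,260].tolist())
v=im[...,2].astype(int)
for th in(75,85,95):
  b=[x for x in blobs(blue&(v>th),100)]
  for x in b: print(th,x)
g=[x for x in blobs((h[...,0]<15)&(h[...,1]>90)&(h[...,2]>60),300)];print(g)
m=((h[...,0]<15)&(h[...,1]>90)&(h[...,2]>60)); 
cn=max(cv2.findContours(m.astype(np.uint8),0,1)[0],key=cv2.contourArea);e=cv2.fitEllipse(cv2.convexHull(cn));print("ring",e,onz(c,e[0],.1))
t=np.load("pics/top0.npy");ct=ctrl.calibration("top");ht=cv2.cvtColor(t,cv2.COLOR_RGB2HSV)[235:270,180:225]
for b in blobs((ht[...,0]>95)&(ht[...,0]<130)&(ht[...,1]>100),10):print("top",b,onz(ct,b[0]+[180,235],.135))
m=cv2.inRange(cv2.cvtColor(t,cv2.COLOR_RGB2HSV),(70,60,40),(95,255,255))[200:300,160:250]
cn=max(cv2.findContours(m,0,1)[0],key=cv2.contourArea);e=cv2.fitEllipse(cn);print("wheel top",e,onz(ct,np.array(e[0])+[160,200],.052))
m=cv2.inRange(h,(70,50,40),(95,255,255));cn=max(cv2.findContours(m,0,1)[0],key=cv2.contourArea);e=cv2.fitEllipse(cv2.convexHull(cn));print("wheel wrist",e,onz(c,e[0],.052))
```

```text
[[129, 87, 69], [45, 62, 82], [48, 74, 101], [31, 50, 69], [26, 47, 65], [33, 50, 68], [43, 69, 94], [46, 71, 95], [43, 67, 92], [45, 68, 94], [44, 69, 93], [42, 66, 90], [46, 69, 91], [42, 64, 88], [45, 68, 92], [31, 39, 50], [54, 65, 58]]
75 (array([258.6, 227.9]), array([ 239,  199,   44,   55, 1486], dtype=int32))
85 (array([254.4, 206.6]), array([239, 199,  35,  25, 240], dtype=int32))
85 (array([257.9, 234.4]), array([ 240,  217,   36,   36, 1014], dtype=int32))
95 (array([252.7, 205.9]), array([240, 200,  28,  22, 154], dtype=int32))
95 (array([254.3, 222.4]), array([243, 218,  24,  15, 124], dtype=int32))
[(array([262.7, 208.1]), array([ 221,  172,   83,   87, 3280], dtype=int32))]
ring ((261.87750244140625, 215.53677368164062), (81.67878723144531, 86.9339828491211), 9.463560104370117) [0.4599 0.1835 0.1   ]
top (array([21.6, 16.9]), array([ 15,  11,  14,  12, 116], dtype=int32)) [0.4577 0.1795 0.135 ]
wheel top ((45.507957458496094, 52.44336700439453), (68.96405792236328, 70.22984313964844), 51.44466018676758) [0.4558 0.1834 0.052 ]
wheel wrist ((263.30621337890625, 198.6128692626953), (196.218017578125, 201.11766052246094), 100.39666748046875) [0.4627 0.1843 0.052 ]
```

send_rows(
  dr=[
    [0,0,0],
    [0,0,0],
    [0,0,0],
    [0,0,0],
    [0,0,0],
    [0,0,0],
    [0,0,0],
    [0,0,0],
  ],
  xyz=[
    [-0.5,-0.6,1],
    [-0.9,-1.1,3],
    [-0.95,-1.15,5],
    [-0.95,-1.15,6.5],
    [-0.95,-1.15,7.5],
    [-0.95,-1.15,8],
    [-0.95,-1.15,8],
    [-0.95,-1.15,8],
  ],
  jaw=[100,100,100,100,100,100,100,100],
)

```text
time_s: 3.15
eef_pos: [0.4607, 0.1837, 0.1709]
eef_rot: [-0.0, 0.999, 0.041, 0.001]
wrist_force: [0.3, 0.2, 0.7]
opening: 1.002
grasp_force: 0.0
```

Run:
```python
from h import *
o=ctrl.get_obs();c=ctrl.calibration("wrist");im=ctrl.camera("wrist");np.save("pics/w2.npy",im);cv2.imwrite("pics/w2.png",im[:,:,::-1])
print(o["eef_pos"],o["eef_rot"],o["dq"])
h=cv2.cvtColor(im,cv2.COLOR_RGB2HSV)
m=((h[...,0]>95)&(h[...,0]<130)&(h[...,1]>90)&(h[...,2]>30)).astype(np.uint8)
for b in blobs(m,300):print(b,onz(c,b[0],.127),tool(o,onz(c,b[0],.127)))
```

```text
[0.4607 0.1837 0.1709] [-0.0001  0.9992  0.0412  0.0006] [-0.0007 -0.0025  0.0014  0.0001 -0.0006 -0.0003]
(array([275.7, 257.4]), array([ 244,  215,   64,   87, 4473], dtype=int32)) [0.4592 0.1843 0.127 ] [-0.1512 -0.0717  4.3886]
```

View pics/w2.png

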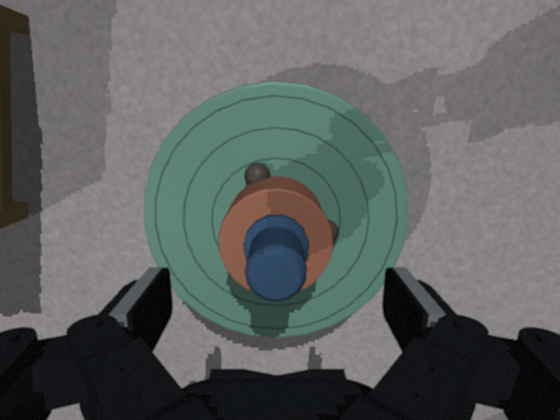

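The knob is centred between the fingers: top disc at (276,271), flange at (276,246). I'll descend and grip.

send_rows(
  dr=[
    [0,0,0],
    [0,0,0],
    [0,0,0],
    [0,0,0],
    [0,0,0],
    [0,0,0],
    [0,0,0],
    [0,0,0],
  ],
  xyz=[
    [-0.1,0,1],
    [-0.1,0,2.4],
    [-0.1,0,3.6],
    [-0.1,0,4.2],
    [-0.1,0,4.3],
    [-0.1,0,4.3],
    [-0.1,0,4.3],
    [-0.1,0,4.3],
  ],
  jaw=[100,100,100,80,65,55,48,43],
)

```text
time_s: 4.2
eef_pos: [0.4595, 0.1836, 0.1276]
eef_rot: [-0.0, 0.999, 0.041, 0.0]
wrist_force: [-0.0, -0.3, -0.9]
opening: 0.426
grasp_force: 0.0
```

send_rows(
  dr=[
    [0,0,0],
    [0,0,0],
    [0,0,0],
    [0,0,0],
    [0,0,0],
    [0,0,0],
    [0,0,0],
    [0,0,0],
  ],
  xyz=[
    [0,0,0],
    [0,0,0],
    [0,0,0],
    [0,0,0],
    [0,0,0],
    [0,0,0],
    [0,0,0],
    [0,0,0],
  ],
  jaw=[40,37,34,31,25,15,5,0],
)

```text
time_s: 5.2
eef_pos: [0.4594, 0.1836, 0.1276]
eef_rot: [-0.0, 0.999, 0.041, 0.0]
wrist_force: [-1.2, -0.5, 6.2]
opening: 0.331
grasp_force: 59.0
```

send_rows(
  dr=[
    [0,0,0],
    [0,0,0],
    [0,0,0],
    [0,0,0],
    [0,0,0],
    [0,0,0],
    [0,0,0],
    [0,0,0],
  ],
  xyz=[
    [0,0,-0.3],
    [0,0,-1.3],
    [0,0,-3],
    [0,0,-5],
    [0,0,-6.6],
    [0,1.2,-7.6],
    [-0.3,3.6,-8],
    [-0.6,7.5,-8],
  ],
  jaw=[0,0,0,0,0,0,0,0],
)

```text
time_s: 6.2
eef_pos: [0.4595, 0.1075, 0.2079]
eef_rot: [0.0, 0.999, 0.042, 0.0]
wrist_force: [1.0, -0.1, -0.1]
opening: 0.333
grasp_force: 59.2
```

send_rows(
  dr=[
    [0,0,0],
    [0,0,0],
    [0,0,0],
    [0,0,0],
    [0,0,0],
    [0,0,0],
    [0,0,0],
    [0,0,0],
  ],
  xyz=[
    [-0.3,4.5,0],
    [-0.8,10,0],
    [-1.2,15.5,0],
    [-1.7,21,0],
    [-2.1,26,0],
    [-2.4,29.5,0],
    [-2.6,31.5,0],
    [-2.6,32,0],
  ],
  jaw=[0,0,0,0,0,0,0,0],
)

```text
time_s: 7.2
eef_pos: [0.4595, -0.2135, 0.2072]
eef_rot: [-0.0, 0.999, 0.04, -0.0]
wrist_force: [0.1, 0.1, -1.5]
opening: 0.336
grasp_force: 59.2
```

send_rows(
  dr=[
    [0,0,0],
    [0,0,0],
    [0,0,0],
    [0,0,0],
    [0,0,0],
    [0,0,0],
    [0,0,0],
    [0,0,0],
  ],
  xyz=[
    [0,0,0.5],
    [0,0,1.2],
    [0,0,2],
    [0,0,2.5],
    [0,0,2.5],
    [0,0,2.5],
    [0,0,2.5],
    [0,0,2.5],
  ],
  jaw=[0,0,0,0,0,0,0,0],
)

```text
time_s: 8.2
eef_pos: [0.46, -0.2129, 0.1825]
eef_rot: [0.0, 0.999, 0.041, 0.0]
wrist_force: [-0.1, 0.5, -1.9]
opening: 0.336
grasp_force: 59.2
```

Run:
```python
from h import *
o=ctrl.get_obs();c=ctrl.calibration("wrist");im=ctrl.camera("wrist");np.save("pics/w3.npy",im);cv2.imwrite("pics/w3.png",im[:,:,::-1])
s=ctrl.camera("scene");np.save("pics/s3.npy",s)
print(o["eef_pos"],o["eef_rot"],o["wrist_force"])
g=cv2.cvtColor(im,cv2.COLOR_RGB2GRAY)
for b in blobs(g[:260]<55,60):
  if b[1][4]<3000: print(b,onz(c,b[0],.06))
cv2.imwrite("pics/s3.png",cv2.resize(s[170:290,110:270,::-1],None,fx=4,fy=4,interpolation=cv2.INTER_CUBIC))
```

```text
[ 0.46   -0.2129  0.1825] [0.0002 0.9992 0.0411 0.0002] [-0.1364  0.4873 -1.882 ]
(array([546.2,  78.2]), array([529,  47,  31,  69, 973], dtype=int32)) [ 0.5659 -0.3807  0.06  ]
(array([173.8, 116.3]), array([160, 102,  27,  30, 593], dtype=int32)) [ 0.5217 -0.1383  0.06  ]
(array([240.9, 116.5]), array([230, 105,  23,  24, 426], dtype=int32)) [ 0.5253 -0.1832  0.06  ]
(array([308.4, 116.7]), array([301, 108,  16,  18, 232], dtype=int32)) [ 0.5289 -0.2283  0.06  ]
(array([376.1, 116.5]), array([372, 111,  10,  12,  90], dtype=int32)) [ 0.5328 -0.2736  0.06  ]
```

View pics/w3.png

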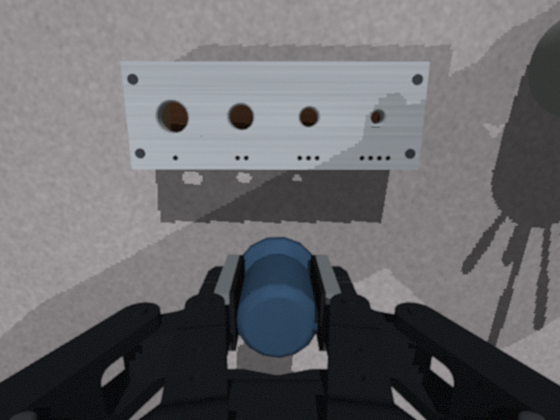

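View pics/s3.png

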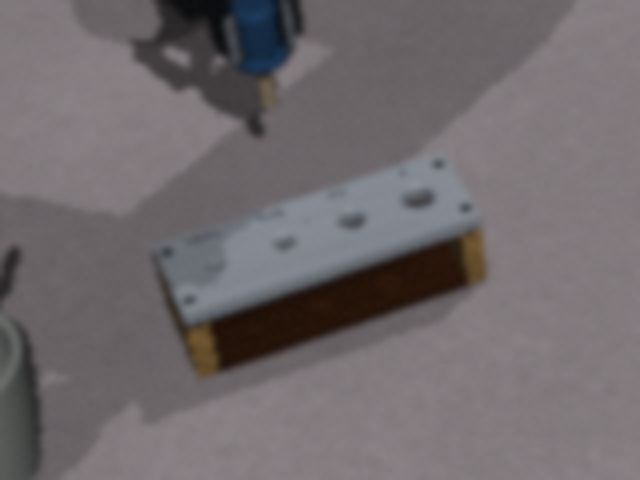

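The wrist view shows holes at (174,116), (241,116), (308,117) and (376,117), with the held knob's top disc at about (277,318). The scene crop shows the shank hanging upright at crop (266,90), and it looks thin.

Run:
```python
from h import *
o=ctrl.get_obs();c=ctrl.calibration("wrist");im=np.load("pics/w3.npy")
print(o["eef_pos"])
P={1:(173.8,116.3),2:(240.9,116.5),3:(308.4,116.7),4:(376.1,116.5)}
for z in(.06,.0565):
  print(z,[tool(o,onz(c,P[i],z)).round(2).tolist() for i in P])
b=im.astype(int)[:,277]
print([(r,b[r].tolist()) for r in list(range(232,244))+list(range(270,296,2))+list(range(348,360))])
for z in(.195,.198,.201):
  print([tool(o,onz(c,(277,r),z)).round(2).tolist() for r in(285,355)])
# screws in wrist
g=cv2.cvtColor(im,cv2.COLOR_RGB2GRAY)
sc=[x[0] for x in blobs((g[:260]<70),30) if x[1][4]<200 and 115<x[0][0]<430]
print(sc); print([tool(o,onz(c,x,.06)).round(2).tolist() for x in sc])
# scene
s=np.load("pics/s3.npy");cs=ctrl.calibration("scene")
print("foot",[onz(cs,(110+x/4,170+y/4),o["eef_pos"][2]-.067) for x,y in((266,106),)])
for x,y in((420,198),(352,221),(285,243)):print("scene hole",onz(cs,(110+x/4,170+y/4),.06))
```

```text
[ 0.4599 -0.2128  0.1824]
0.06 [[6.76, -6.93, 12.24], [6.75, -2.43, 12.24], [6.74, 2.1, 12.24], [6.75, 6.64, 12.25]]
0.0565 [[6.76, -7.03, 12.59], [6.75, -2.46, 12.59], [6.74, 2.13, 12.59], [6.75, 6.74, 12.6]]
[(232, [130, 126, 127]), (233, [132, 128, 130]), (234, [133, 129, 131]), (235, [132, 129, 129]), (236, [111, 110, 112]), (237, [66, 74, 86]), (238, [39, 60, 81]), (239, [44, 68, 92]), (240, [52, 79, 105]), (241, [50, 79, 106]), (242, [53, 81, 109]), (243, [56, 83, 112]), (270, [39, 58, 80]), (272, [40, 62, 83]), (274, [37, 60, 81]), (276, [39, 60, 82]), (278, [38, 59, 80]), (280, [40, 61, 82]), (282, [42, 63, 85]), (284, [44, 69, 94]), (286, [51, 77, 104]), (288, [54, 82, 108]), (290, [53, 80, 107]), (292, [54, 83, 111]), (294, [55, 86, 113]), (348, [39, 63, 87]), (349, [43, 65, 89]), (350, [44, 66, 90]), (351, [46, 67, 90]), (352, [41, 65, 87]), (353, [43, 66, 88]), (354, [41, 62, 85]), (355, [32, 53, 74]), (356, [32, 44, 61]), (357, [61, 63, 69]), (358, [83, 82, 84]), (359, [93, 91, 91])]
[[1.16, -0.01, -1.26], [-1.64, -0.01, -1.26]]
[[1.31, -0.01, -1.56], [-1.42, -0.01, -1.56]]
[[1.47, -0.01, -1.86], [-1.19, -0.01, -1.86]]
[array([132.2,  78.8]), array([417.,  79.]), array([376.8, 116.2]), array([409.8, 153.2]), array([139.6, 153. ])]
[[9.12, -9.46, 12.24], [9.12, 9.14, 12.25], [6.77, 6.69, 12.25], [4.32, 9.15, 12.25], [4.32, -9.47, 12.24]]
foot [array([ 0.4596, -0.2169,  0.1154])]
scene hole [ 0.5231 -0.1369  0.06  ]
scene hole [ 0.5273 -0.1841  0.06  ]
scene hole [ 0.5308 -0.2294  0.06  ]
```

send_rows(
  dr=[
    [0,0,0],
    [0,0,0],
    [0,0,0],
    [0,0,0],
    [0,0,0],
    [0,0,0],
    [0,0,0],
    [0,0,0],
  ],
  xyz=[
    [1,-1,0],
    [3,-3,0],
    [5,-5.1,0],
    [6.4,-6.6,0],
    [6.9,-7.05,0.5],
    [6.9,-7.05,2],
    [6.9,-7.05,3.4],
    [6.9,-7.05,4],
  ],
  jaw=[0,0,0,0,0,0,0,0],
)

```text
time_s: 9.3
eef_pos: [0.5216, -0.1369, 0.1404]
eef_rot: [-0.001, 0.999, 0.041, -0.001]
wrist_force: [0.6, 0.3, 0.7]
opening: 0.338
grasp_force: 59.3
```

send_rows(
  dr=[
    [0,0,0],
    [0,0,0],
    [0,0,0],
    [0,0,0],
    [0,0,0],
    [0,0,0],
    [0,0,0],
    [0,0,0],
  ],
  xyz=[
    [0,0,0],
    [0,0,0.4],
    [0,0,0.8],
    [0,0,1.2],
    [0,0,1.5],
    [0,0,1.65],
    [0,0,1.7],
    [0,0,1.7],
  ],
  jaw=[0,0,0,0,0,0,0,0],
)

```text
time_s: 10.3
eef_pos: [0.5229, -0.1368, 0.1254]
eef_rot: [0.0, 0.999, 0.041, 0.0]
wrist_force: [-0.3, 0.1, -0.5]
opening: 0.339
grasp_force: 59.2
```

Run:
```python
from h import *
o=ctrl.get_obs();c=ctrl.calibration("wrist");im=ctrl.camera("wrist");np.save("pics/w4.npy",im)
s=ctrl.camera("scene");np.save("pics/s4.npy",s)
print(o["eef_pos"],o["wrist_force"])
a=cv2.resize(im[60:330,100:460,::-1],None,fx=1.1,fy=1.1);b=cv2.resize(s[170:270,140:260,::-1],None,fx=3,fy=3,interpolation=cv2.INTER_CUBIC)
b=cv2.copyMakeBorder(b,0,max(0,a.shape[0]-b.shape[0]),0,0,0)[:a.shape[0]]
a=cv2.copyMakeBorder(a,0,max(0,b.shape[0]-a.shape[0]),0,0,0)
cv2.imwrite("pics/c4.png",np.hstack([a,b]))
```

```text
[ 0.5229 -0.1368  0.1254] [-0.2731  0.1216 -0.485 ]
```

View pics/c4.png

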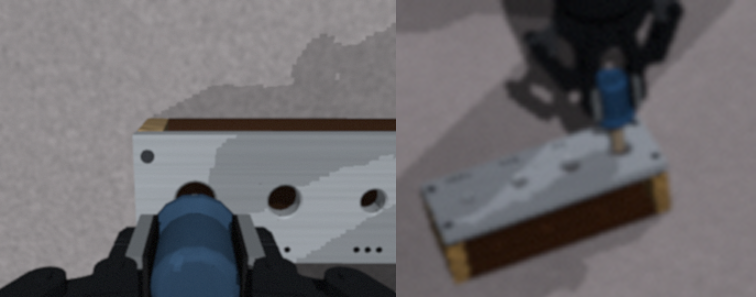

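The wrist view shows the knob in front of hole 1, and the scene crop shows the shank foot entering hole 1 near (617,148). Pushing it in.

send_rows(
  dr=[
    [0,0,0],
    [0,0,0],
    [0,0,0],
    [0,0,0],
    [0,0,0],
    [0,0,0],
    [0,0,0],
    [0,0,0],
  ],
  xyz=[
    [0,0,0.2],
    [0,0,0.5],
    [0,0,0.9],
    [0,0,1.3],
    [0,0,1.6],
    [0,0,1.8],
    [0,0,1.9],
    [0,0,1.9],
  ],
  jaw=[0,0,0,0,0,0,0,0],
)

```text
time_s: 11.4
eef_pos: [0.5229, -0.1368, 0.1063]
eef_rot: [0.0, 0.999, 0.041, -0.0]
wrist_force: [0.5, -0.2, -0.8]
opening: 0.336
grasp_force: 59.2
```

send_rows(
  dr=[
    [0,0,0],
    [0,0,0],
    [0,0,0],
    [0,0,0],
    [0,0,0],
    [0,0,0],
    [0,0,0],
    [0,0,0],
  ],
  xyz=[
    [0,0,-1],
    [0,0,-2.2],
    [0,0,-3],
    [0,0.4,-3],
    [0,2,-3],
    [0,3.8,-3],
    [0,4.6,-3],
    [0,4.6,-3],
  ],
  jaw=[0,0,0,0,0,0,0,0],
)

```text
time_s: 12.4
eef_pos: [0.5265, -0.1836, 0.136]
eef_rot: [-0.0, 0.999, 0.04, -0.0]
wrist_force: [-0.7, 0.8, -0.8]
opening: 0.336
grasp_force: 59.3
```

send_rows(
  dr=[
    [0,0,0],
    [0,0,0],
    [0,0,0],
    [0,0,0],
    [0,0,0],
    [0,0,0],
    [0,0,0],
    [0,0,0],
  ],
  xyz=[
    [0,0,0.2],
    [0,0,0.5],
    [0,0,0.75],
    [0,0,0.95],
    [0,0,1.1],
    [0,0,1.2],
    [0,0,1.25],
    [0,0,1.25],
  ],
  jaw=[0,0,0,0,0,0,0,0],
)

```text
time_s: 13.4
eef_pos: [0.5266, -0.1826, 0.1238]
eef_rot: [-0.0, 0.999, 0.041, -0.0]
wrist_force: [0.1, -0.1, -1.1]
opening: 0.334
grasp_force: 59.3
```

send_rows(
  dr=[
    [0,0,0],
    [0,0,0],
    [0,0,0],
    [0,0,0],
    [0,0,0],
    [0,0,0],
    [0,0,0],
    [0,0,0],
  ],
  xyz=[
    [0,0,0.2],
    [0,0,0.5],
    [0,0,0.8],
    [0,0,1.1],
    [0,0,1.4],
    [0,0,1.6],
    [0,0,1.7],
    [0,0,1.7],
  ],
  jaw=[0,0,0,0,0,0,0,0],
)

```text
time_s: 14.4
eef_pos: [0.5266, -0.1826, 0.1068]
eef_rot: [-0.0, 0.999, 0.041, -0.0]
wrist_force: [0.2, -0.9, -0.9]
opening: 0.335
grasp_force: 59.3
```

send_rows(
  dr=[
    [0,0,0],
    [0,0,0],
    [0,0,0],
    [0,0,0],
    [0,0,0],
    [0,0,0],
    [0,0,0],
    [0,0,0],
  ],
  xyz=[
    [0.05,0,0],
    [0.1,0,0],
    [0.15,0,0],
    [0.2,0,0],
    [0.22,0,0],
    [0.24,0,0],
    [0.25,0,0],
    [0.25,0,0],
  ],
  jaw=[0,0,0,0,0,0,0,0],
)

```text
time_s: 15.4
eef_pos: [0.5291, -0.1824, 0.1068]
eef_rot: [-0.0, 0.999, 0.041, -0.0]
wrist_force: [-0.7, 0.7, -0.7]
opening: 0.335
grasp_force: 59.3
```

send_rows(
  dr=[
    [0,0,0],
    [0,0,0],
    [0,0,0],
    [0,0,0],
    [0,0,0],
    [0,0,0],
    [0,0,0],
    [0,0,0],
  ],
  xyz=[
    [0.02,0,0],
    [0.03,0,0],
    [0.04,0,0],
    [0.05,0,0],
    [0.06,0,0],
    [0.07,0,0],
    [0.08,0,0],
    [0.08,0,0],
  ],
  jaw=[0,0,0,0,0,0,0,0],
)

```text
time_s: 16.4
eef_pos: [0.5299, -0.1824, 0.1068]
eef_rot: [0.0, 0.999, 0.041, 0.0]
wrist_force: [-0.1, 0.7, -0.6]
opening: 0.337
grasp_force: 59.3
```

send_rows(
  dr=[
    [0,0,0],
    [0,0,0],
    [0,0,0],
    [0,0,0],
    [0,0,0],
    [0,0,0],
    [0,0,0],
    [0,0,0],
  ],
  xyz=[
    [0.02,0,0],
    [0.03,0,0],
    [0.04,0,0],
    [0.05,0,0],
    [0.06,0,0],
    [0.07,0,0],
    [0.08,0,0],
    [0.08,0,0],
  ],
  jaw=[0,0,0,0,0,0,0,0],
)

```text
time_s: 17.4
eef_pos: [0.5307, -0.1823, 0.1068]
eef_rot: [0.0, 0.999, 0.041, -0.0]
wrist_force: [0.1, 0.1, 0.3]
opening: 0.333
grasp_force: 59.3
```

send_rows(
  dr=[
    [0,0,0],
    [0,0,0],
    [0,0,0],
    [0,0,0],
    [0,0,0],
    [0,0,0],
    [0,0,0],
    [0,0,0],
  ],
  xyz=[
    [0.02,0,0],
    [0.03,0,0],
    [0.04,0,0],
    [0.05,0,0],
    [0.06,0,0],
    [0.07,0,0],
    [0.08,0,0],
    [0.08,0,0],
  ],
  jaw=[0,0,0,0,0,0,0,0],
)

```text
time_s: 18.4
eef_pos: [0.5312, -0.1822, 0.1067]
eef_rot: [-0.0, 0.999, 0.041, -0.0]
wrist_force: [-3.9, -1.1, 0.4]
opening: 0.337
grasp_force: 59.2
```

Run:
```python
from h import *
o=ctrl.get_obs();c=ctrl.calibration("wrist");im=ctrl.camera("wrist");np.save("pics/w5.npy",im)
s=ctrl.camera("scene");np.save("pics/s5.npy",s)
print(o["eef_pos"],o["wrist_force"],o["torque"])
z=o["eef_pos"][2]
for f in("w3","w4","w5"):
  b=np.load(f"pics/{f}.npy").astype(int)[:,277,:]
  d=b[:,2]-b[:,0]; r=np.where(d[200:380]>20)[0]+200
  print(f,r[0],r[-1],b[278:294:2,2].tolist())
a=cv2.resize(im[60:370,130:430,::-1],None,fx=1.2,fy=1.2);b=cv2.resize(s[175:255,160:250,::-1],None,fx=4.6,fy=4.6,interpolation=cv2.INTER_CUBIC)
h=max(a.shape[0],b.shape[0]);f=lambda q:cv2.copyMakeBorder(q,0,h-q.shape[0],0,0,0)
cv2.imwrite("pics/c5.png",np.hstack([f(a),f(b)]))
```

```text
[ 0.5312 -0.1822  0.1067] [-3.853  -1.1396  0.425 ] [-0.183   0.7853  0.0003]
w3 238 356 [80, 82, 85, 94, 104, 108, 107, 111]
w4 237 356 [80, 80, 76, 88, 98, 99, 103, 106]
w5 238 356 [77, 80, 80, 91, 101, 103, 106, 108]
```

View pics/c5.png

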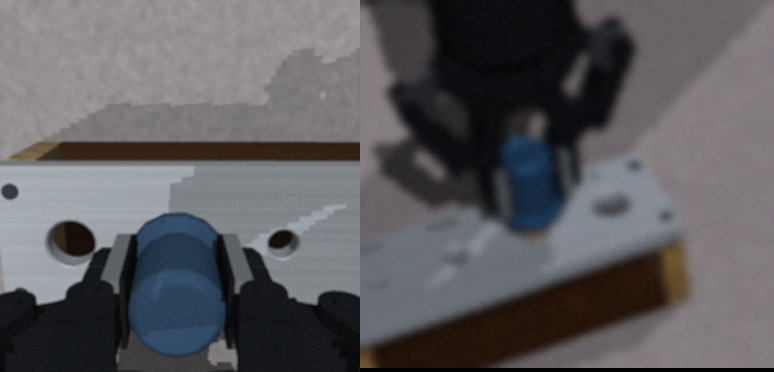

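Contact at last: −3.9 N along x, and the pictures show the knob still square in the pads. The wall is at TCP x ≈ 0.531, so I'll check the opposite wall.

send_rows(
  dr=[
    [0,0,0],
    [0,0,0],
    [0,0,0],
    [0,0,0],
    [0,0,0],
    [0,0,0],
    [0,0,0],
    [0,0,0],
  ],
  xyz=[
    [-0.15,0,0],
    [-0.3,0,0],
    [-0.42,0,0],
    [-0.5,0,0],
    [-0.54,0,0],
    [-0.57,0,0],
    [-0.6,0,0],
    [-0.6,0,0],
  ],
  jaw=[0,0,0,0,0,0,0,0],
)

```text
time_s: 19.5
eef_pos: [0.5255, -0.1827, 0.1068]
eef_rot: [-0.0, 0.999, 0.041, 0.0]
wrist_force: [-0.2, 0.6, -1.0]
opening: 0.334
grasp_force: 59.1
```

send_rows(
  dr=[
    [0,0,0],
    [0,0,0],
    [0,0,0],
    [0,0,0],
    [0,0,0],
    [0,0,0],
    [0,0,0],
    [0,0,0],
  ],
  xyz=[
    [-0.02,0,0],
    [-0.03,0,0],
    [-0.04,0,0],
    [-0.05,0,0],
    [-0.06,0,0],
    [-0.06,0,0],
    [-0.06,0,0],
    [-0.06,0,0],
  ],
  jaw=[0,0,0,0,0,0,0,0],
)

```text
time_s: 20.5
eef_pos: [0.525, -0.1828, 0.1068]
eef_rot: [0.0, 0.999, 0.041, 0.0]
wrist_force: [2.1, 0.0, -2.2]
opening: 0.336
grasp_force: 59.1
```

send_rows(
  dr=[
    [0,0,0],
    [0,0,0],
    [0,0,0],
    [0,0,0],
    [0,0,0],
    [0,0,0],
    [0,0,0],
    [0,0,0],
  ],
  xyz=[
    [0.15,0,0],
    [0.3,0,0],
    [0.3,0.08,0],
    [0.3,0.15,0],
    [0.3,0.2,0],
    [0.3,0.24,0],
    [0.3,0.27,0],
    [0.3,0.27,0],
  ],
  jaw=[0,0,0,0,0,0,0,0],
)

```text
time_s: 21.5
eef_pos: [0.5281, -0.1852, 0.1068]
eef_rot: [-0.0, 0.999, 0.041, -0.0]
wrist_force: [-0.2, 0.2, 0.4]
opening: 0.333
grasp_force: 59.1
```

send_rows(
  dr=[
    [0,0,0],
    [0,0,0],
    [0,0,0],
    [0,0,0],
    [0,0,0],
    [0,0,0],
    [0,0,0],
    [0,0,0],
  ],
  xyz=[
    [0,0.02,0],
    [0,0.03,0],
    [0,0.04,0],
    [0,0.05,0],
    [0,0.06,0],
    [0,0.07,0],
    [0,0.07,0],
    [0,0.07,0],
  ],
  jaw=[0,0,0,0,0,0,0,0],
)

```text
time_s: 22.5
eef_pos: [0.5281, -0.1856, 0.1067]
eef_rot: [-0.0, 0.999, 0.041, -0.0]
wrist_force: [0.1, 3.2, 0.1]
opening: 0.333
grasp_force: 59.1
```

send_rows(
  dr=[
    [0,0,0],
    [0,0,0],
    [0,0,0],
    [0,0,0],
    [0,0,0],
    [0,0,0],
    [0,0,0],
    [0,0,0],
  ],
  xyz=[
    [0,-0.32,0],
    [0,-0.32,-1],
    [0,-0.32,-2.2],
    [0,-0.32,-2.9],
    [0,1.2,-2.9],
    [0,3.2,-2.9],
    [0,4.28,-2.9],
    [0,4.28,-2.7],
  ],
  jaw=[0,0,0,0,0,0,0,0],
)

```text
time_s: 23.5
eef_pos: [0.5316, -0.23, 0.1334]
eef_rot: [-0.0, 0.999, 0.04, -0.0]
wrist_force: [-0.7, 0.1, -1.4]
opening: 0.338
grasp_force: 59.2
```

send_rows(
  dr=[
    [0,0,0],
    [0,0,0],
    [0,0,0],
    [0,0,0],
    [0,0,0],
    [0,0,0],
    [0,0,0],
    [0,0,0],
  ],
  xyz=[
    [0,0,0.1],
    [0,0,0.2],
    [0,0,0.3],
    [0,0,0.4],
    [0,0,0.4],
    [0,0,0.4],
    [0,0,0.4],
    [0,0,0.4],
  ],
  jaw=[0,0,0,0,0,0,0,0],
)

```text
time_s: 24.5
eef_pos: [0.5318, -0.2286, 0.1298]
eef_rot: [0.0, 0.999, 0.041, 0.0]
wrist_force: [0.1, 0.9, -0.4]
opening: 0.337
grasp_force: 59.2
```

send_rows(
  dr=[
    [0,0,0],
    [0,0,0],
    [0,0,0],
    [0,0,0],
    [0,0,0],
    [0,0,0],
    [0,0,0],
    [0,0,0],
  ],
  xyz=[
    [0,0,0.1],
    [0,0,0.18],
    [0,0,0.24],
    [0,0,0.3],
    [0,0,0.34],
    [0,0,0.38],
    [0,0,0.4],
    [0,0,0.4],
  ],
  jaw=[0,0,0,0,0,0,0,0],
)

```text
time_s: 25.5
eef_pos: [0.5317, -0.2286, 0.1258]
eef_rot: [0.0, 0.999, 0.041, 0.0]
wrist_force: [-0.3, -0.2, -0.4]
opening: 0.334
grasp_force: 59.2
```

No force so far. I'll go another 1.2 mm.

send_rows(
  dr=[
    [0,0,0],
    [0,0,0],
    [0,0,0],
    [0,0,0],
    [0,0,0],
    [0,0,0],
    [0,0,0],
    [0,0,0],
  ],
  xyz=[
    [0,0,0.03],
    [0,0,0.06],
    [0,0,0.09],
    [0,0,0.12],
    [0,0,0.12],
    [0,0,0.12],
    [0,0,0.12],
    [0,0,0.12],
  ],
  jaw=[0,0,0,0,0,0,0,0],
)

```text
time_s: 26.5
eef_pos: [0.5317, -0.2286, 0.1246]
eef_rot: [0.0, 0.999, 0.041, 0.0]
wrist_force: [-0.2, -0.2, -1.4]
opening: 0.334
grasp_force: 59.2
```

send_rows(
  dr=[
    [0,0,0],
    [0,0,0],
    [0,0,0],
    [0,0,0],
    [0,0,0],
    [0,0,0],
    [0,0,0],
    [0,0,0],
  ],
  xyz=[
    [0,0,0.04],
    [0,0,0.08],
    [0,0,0.12],
    [0,0,0.16],
    [0,0,0.2],
    [0,0,0.2],
    [0,0,0.2],
    [0,0,0.2],
  ],
  jaw=[0,0,0,0,0,0,0,0],
)

```text
time_s: 27.5
eef_pos: [0.5317, -0.2286, 0.1226]
eef_rot: [-0.0, 0.999, 0.041, 0.0]
wrist_force: [-0.1, 0.0, -0.6]
opening: 0.333
grasp_force: 59.2
```

It's in. Pushing on to about 20 mm deep.

send_rows(
  dr=[
    [0,0,0],
    [0,0,0],
    [0,0,0],
    [0,0,0],
    [0,0,0],
    [0,0,0],
    [0,0,0],
    [0,0,0],
  ],
  xyz=[
    [0,0,0.15],
    [0,0,0.4],
    [0,0,0.7],
    [0,0,1],
    [0,0,1.3],
    [0,0,1.5],
    [0,0,1.6],
    [0,0,1.6],
  ],
  jaw=[0,0,0,0,0,0,0,0],
)

```text
time_s: 28.5
eef_pos: [0.5317, -0.2285, 0.1066]
eef_rot: [-0.0, 0.999, 0.041, 0.0]
wrist_force: [0.3, -0.1, -1.6]
opening: 0.333
grasp_force: 59.2
```

send_rows(
  dr=[
    [0,0,0],
    [0,0,0],
    [0,0,0],
    [0,0,0],
    [0,0,0],
    [0,0,0],
    [0,0,0],
    [0,0,0],
  ],
  xyz=[
    [0,0,-1],
    [0,0,-2.1],
    [0,0,-2.6],
    [0,0.6,-2.6],
    [0,2.4,-2.6],
    [0,4,-2.6],
    [0,4.6,-2.6],
    [0,4.6,-2.6],
  ],
  jaw=[0,0,0,0,0,0,0,0],
)

```text
time_s: 29.5
eef_pos: [0.5353, -0.2751, 0.1322]
eef_rot: [-0.0, 0.999, 0.041, -0.0]
wrist_force: [0.6, 0.9, -0.9]
opening: 0.336
grasp_force: 59.3
```

send_rows(
  dr=[
    [0,0,0],
    [0,0,0],
    [0,0,0],
    [0,0,0],
    [0,0,0],
    [0,0,0],
    [0,0,0],
    [0,0,0],
  ],
  xyz=[
    [0,0,0],
    [0,0,0.1],
    [0,0,0.2],
    [0,0,0.28],
    [0,0,0.36],
    [0,0,0.42],
    [0,0,0.46],
    [0,0,0.5],
  ],
  jaw=[0,0,0,0,0,0,0,0],
)

```text
time_s: 30.5
eef_pos: [0.5355, -0.2744, 0.1276]
eef_rot: [0.0, 0.999, 0.041, 0.0]
wrist_force: [-0.2, 0.2, -0.7]
opening: 0.34
grasp_force: 59.3
```

send_rows(
  dr=[
    [0,0,0],
    [0,0,0],
    [0,0,0],
    [0,0,0],
    [0,0,0],
    [0,0,0],
    [0,0,0],
    [0,0,0],
  ],
  xyz=[
    [0,0,0.03],
    [0,0,0.06],
    [0,0,0.09],
    [0,0,0.11],
    [0,0,0.11],
    [0,0,0.11],
    [0,0,0.11],
    [0,0,0.11],
  ],
  jaw=[0,0,0,0,0,0,0,0],
)

```text
time_s: 31.5
eef_pos: [0.5356, -0.2745, 0.1266]
eef_rot: [0.0, 0.999, 0.041, 0.0]
wrist_force: [-1.3, 1.0, 1.6]
opening: 0.333
grasp_force: 59.3
```

send_rows(
  dr=[
    [0,0,0],
    [0,0,0],
    [0,0,0],
    [0,0,0],
    [0,0,0],
    [0,0,0],
    [0,0,0],
    [0,0,0],
  ],
  xyz=[
    [0,0,0.02],
    [0,0,0.04],
    [0,0,0.05],
    [0,0,0.05],
    [0,0,0.05],
    [0,0,0.05],
    [0,0,0.05],
    [0,0,0.05],
  ],
  jaw=[0,0,0,0,0,0,0,0],
)

```text
time_s: 32.5
eef_pos: [0.5356, -0.2745, 0.1261]
eef_rot: [0.0, 0.999, 0.041, 0.0]
wrist_force: [-2.0, 1.4, 4.9]
opening: 0.337
grasp_force: 59.4
```

Refused: 5 N vertical and a small side load. I'll ease off, recentre by 0.3 mm and press steadily again.

send_rows(
  dr=[
    [0,0,0],
    [0,0,0],
    [0,0,0],
    [0,0,0],
    [0,0,0],
    [0,0,0],
    [0,0,0],
    [0,0,0],
  ],
  xyz=[
    [0,0,-0.1],
    [-0.03,-0.02,-0.1],
    [-0.03,-0.02,0],
    [-0.03,-0.02,0.03],
    [-0.03,-0.02,0.03],
    [-0.03,-0.02,0.03],
    [-0.03,-0.02,0.03],
    [-0.03,-0.02,0.03],
  ],
  jaw=[0,0,0,0,0,0,0,0],
)

```text
time_s: 33.5
eef_pos: [0.5354, -0.2744, 0.1259]
eef_rot: [0.0, 0.999, 0.041, 0.0]
wrist_force: [0.0, -0.3, 4.8]
opening: 0.334
grasp_force: 59.6
```

send_rows(
  dr=[
    [0,0,0],
    [0,0,0],
    [0,0,0],
    [0,0,0],
    [0,0,0],
    [0,0,0],
    [0,0,0],
    [0,0,0],
  ],
  xyz=[
    [0,0,0],
    [0,0,0],
    [0,0,-0.3],
    [0,0,-0.8],
    [0,-0.6,-0.8],
    [0.02,-2.4,-0.8],
    [0.02,-4,-0.8],
    [0.02,-4.59,-0.8],
  ],
  jaw=[0,0,0,0,0,0,0,0],
)

```text
time_s: 34.5
eef_pos: [0.5313, -0.2266, 0.1335]
eef_rot: [-0.0, 0.999, 0.042, -0.0]
wrist_force: [0.4, 0.5, -0.7]
opening: 0.336
grasp_force: 59.4
```

send_rows(
  dr=[
    [0,0,0],
    [0,0,0],
    [0,0,0],
    [0,0,0],
    [0,0,0],
    [0,0,0],
    [0,0,0],
    [0,0,0],
  ],
  xyz=[
    [0,0,0],
    [0,0,0],
    [0,0,0.2],
    [0,0,0.5],
    [0,0,0.7],
    [0,0,0.8],
    [0,0,0.85],
    [0,0,0.9],
  ],
  jaw=[0,0,0,0,0,0,0,0],
)

```text
time_s: 35.5
eef_pos: [0.5317, -0.2285, 0.1247]
eef_rot: [0.0, 0.999, 0.041, 0.0]
wrist_force: [0.3, -0.1, -1.1]
opening: 0.337
grasp_force: 59.4
```

send_rows(
  dr=[
    [0,0,0],
    [0,0,0],
    [0,0,0],
    [0,0,0],
    [0,0,0],
    [0,0,0],
    [0,0,0],
    [0,0,0],
  ],
  xyz=[
    [0,0,0.2],
    [0,0,0.5],
    [0,0,0.9],
    [0,0,1.4],
    [0,0,1.9],
    [0,0,2.3],
    [0,0,2.5],
    [0,0,2.5],
  ],
  jaw=[0,0,0,0,0,0,0,0],
)

```text
time_s: 36.5
eef_pos: [0.5315, -0.2284, 0.0995]
eef_rot: [-0.0, 0.999, 0.041, -0.0]
wrist_force: [0.5, -0.2, -0.6]
opening: 0.337
grasp_force: 59.4
```

send_rows(
  dr=[
    [0,0,0],
    [0,0,0],
    [0,0,0],
    [0,0,0],
    [0,0,0],
    [0,0,0],
    [0,0,0],
    [0,0,0],
  ],
  xyz=[
    [0,0,0.2],
    [0,0,0.4],
    [0,0,0.6],
    [0,0,0.8],
    [0,0,0.9],
    [0,0,0.95],
    [0,0,0.98],
    [0,0,1.0],
  ],
  jaw=[0,0,0,0,0,0,0,0],
)

```text
time_s: 37.5
eef_pos: [0.5316, -0.2285, 0.0897]
eef_rot: [0.0, 0.999, 0.041, 0.0]
wrist_force: [-1.0, 0.4, -1.1]
opening: 0.332
grasp_force: 59.4
```

send_rows(
  dr=[
    [0,0,0],
    [0,0,0],
    [0,0,0],
    [0,0,0],
    [0,0,0],
    [0,0,0],
    [0,0,0],
    [0,0,0],
  ],
  xyz=[
    [0,0,0.05],
    [0,0,0.1],
    [0,0,0.15],
    [0,0,0.19],
    [0,0,0.22],
    [0,0,0.24],
    [0,0,0.25],
    [0,0,0.25],
  ],
  jaw=[0,0,0,0,0,0,0,0],
)

```text
time_s: 38.5
eef_pos: [0.5316, -0.2285, 0.0873]
eef_rot: [-0.0, 0.999, 0.041, -0.0]
wrist_force: [-2.0, 0.5, 1.7]
opening: 0.333
grasp_force: 59.4
```

send_rows(
  dr=[
    [0,0,0],
    [0,0,0],
    [0,0,0],
    [0,0,0],
    [0,0,0],
    [0,0,0],
    [0,0,0],
    [0,0,0],
  ],
  xyz=[
    [0,0,0.02],
    [0,0,0.03],
    [0,0,0.04],
    [0,0,0.04],
    [0,0,0.04],
    [0,0,0.04],
    [0,0,0.04],
    [0,0,0.04],
  ],
  jaw=[0,0,0,0,0,0,0,0],
)

```text
time_s: 39.5
eef_pos: [0.5316, -0.2285, 0.087]
eef_rot: [0.0, 0.999, 0.041, -0.0]
wrist_force: [-3.0, 1.6, 5.9]
opening: 0.335
grasp_force: 59.5
```

It's seated with about 6 N. Opening gently, then rising.

send_rows(
  dr=[
    [0,0,0],
    [0,0,0],
    [0,0,0],
    [0,0,0],
    [0,0,0],
    [0,0,0],
    [0,0,0],
    [0,0,0],
  ],
  xyz=[
    [0,0,0],
    [0,0,0],
    [0,0,0],
    [0,0,0],
    [0,0,0],
    [0,0,0],
    [0,0,0],
    [0,0,0],
  ],
  jaw=[36,40,45,52,60,70,80,80],
)

```text
time_s: 40.5
eef_pos: [0.5316, -0.2285, 0.0868]
eef_rot: [0.0, 0.999, 0.041, 0.0]
wrist_force: [-0.1, 0.2, 0.1]
opening: 0.803
grasp_force: 0.0
```

send_rows(
  dr=[
    [0,0,0],
    [0,0,0],
    [0,0,0],
    [0,0,0],
    [0,0,0],
    [0,0,0],
    [0,0,0],
    [0,0,0],
  ],
  xyz=[
    [0,0,-0.5],
    [0,0,-2],
    [0,0,-4],
    [0,0,-6.5],
    [0,0,-9],
    [-1,0,-11],
    [-2,0,-12],
    [-2,0,-12],
  ],
  jaw=[80,80,80,80,80,80,80,80],
)

```text
time_s: 41.5
eef_pos: [0.5115, -0.2304, 0.2079]
eef_rot: [0.001, 0.999, 0.041, 0.001]
wrist_force: [0.1, -0.7, 0.3]
opening: 0.798
grasp_force: 0.0
```

Run:
```python
from h import *
o=ctrl.get_obs();im=ctrl.camera("wrist");s=ctrl.camera("scene")
print(o["eef_pos"],o["wrist_force"],o["opening"])
b=cv2.resize(s[175:265,140:250,::-1],None,fx=3.5,fy=3.5,interpolation=cv2.INTER_CUBIC)
a=cv2.resize(im[...,::-1],(400,300));h=max(a.shape[0],b.shape[0]);f=lambda q:cv2.copyMakeBorder(q,0,h-q.shape[0],0,0,0)
cv2.imwrite("pics/c6.png",np.hstack([f(a),f(b)]))
```

```text
[ 0.5115 -0.2304  0.2079] [ 0.0646 -0.7423  0.276 ] 0.7984095769317827
```

View pics/c6.png

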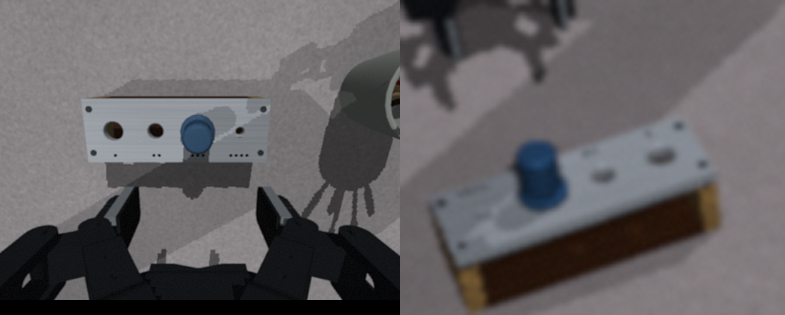

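The wrist view shows the stopper in hole 3 at (197,134). In the scene crop it stands upright at (541,175) with its flange flat on the plate, and the gripper is clear.

```bash
python3 -c "
from bench import ctrl
print(ctrl.hand_in())"
```

```text
the job is handed in; nothing more can be done
None
```

The stopper from the chuck (shank 11.6 mm) passed holes 1, 2 and 3 and was refused at hole 4 under a centred press of about 5 N; it now stands upright in hole 3 with its flange down, and the job was handed in at about 42 s.

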